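Release the ratchet of the tilting tote stand, lower it and snap the tote's lid shut

ROBOT

A 6-joint arm with a two-finger parallel gripper is mounted at the origin on the work surface. World frame = base frame: x ahead of the robot, y to its left, z up, the work surface at z = 0. Lengths are in m, angles in rad, forces in N, time in s.
With the tool pointing down it reaches from about 0.375 to 0.9 m from the base axis. Payload 3.1 kg.
Tool frame: the origin (TCP) lies at the very end of the fingers, on their centre line; the grasp point (between the pads) lies 19 mm behind it; x points along the fingers, z is the direction in which the jaws open and shut, and the axes are right-handed (so a half turn about x gives the same grasp; the last joint's range is limited). The gripper opens to 85 mm and grips with 20 to 120 N. Pads are 22 mm wide; open, the fingers measure 114 mm over their backs; the gripper's body (76 mm by 85 mm) begins 54 mm behind the grasp point. The pads swing forward as they close: fully open they stand 13 mm farther back than shut.
Start: joints at [1.111, 0.527, 1.433, -0, 1.181, -0.178], TCP at [0.173, 0.601, 0.231] pointing down, gripper open.
Joint ranges: [-3.08, 3.08], [-0.75, 2.2], [0.22, 2.44], [-1.43, 4.57], [0, 2.65], [-2.85, 2.85]. Speed limits (rad/s): [2.79, 2.79, 3.14, 3.14, 3.14, 3.14].

INTERFACE

Orientations are given as a unit quaternion [x, y, z, w].
In Python, from station import manip, viewer, job gives the robot as it stands.
- The arm moves only by the tool move_arm, never from a script. Its argument "deltas" is one flat list of numbers, 7 for each row, row after row: the finger opening in mm, from 0 to 85.4, then the shift along the tool's x, y, z in mm, then the turn, a rotation vector about the tool's x, y, z in degrees. In form: [jaw, tx, ty, tz, rx, ry, rz, jaw, tx, ty, tz, rx, ry, rz, ...]. A call has 1 to 10 rows; each row shifts and turns the commanded pose from where the row before left it, along the tool's axes as they then stand; what a row does not reach is not made up. A row lasts 1/10 s, in which the tool goes at most 50 mm and 8.59 degrees, less where a joint would pass 70% of its speed; a pose out of reach is approached as far as the arm can. A call is refused whole if a number of a shift passes 50 or a number of a turn 8.59, either way. A call with a gripper value outside its range is refused whole. The fingers move at their own pace and stop on an object; "force" is the grip in N (left out, the last holds). Time passes only in rows, so rows that do not move let the fingers close. It gives the time, the measured TCP pose, the force and the opening at its end, in the units of the state.
- manip.sense(): the state, without advancing time (a new reading comes with each control period).
- viewer.snapshot(name): name is "scene" or "top"; returns a dict with "image" (384x512x3 uint8, red, green, blue), "depth" (384x512 float32, m along the optical axis (not along the pixel's ray), 0 where there is no reading), "fovy" (degrees; the focal length in pixels is half the picture's height over the tangent of half this angle, whatever the lens; pixels are square), "cx", "cy" (the principal point, pixels), "k1" (the pictures are not rectified: a ray, as slopes to the right and down, at radius r is drawn at 1 + k1 r^2 times it, then the intrinsics apply), "R" (3x3) and "t" (3): a world point X has camera coordinates R X + t. Camera axes: x right, y down, z forward; pixel columns grow to the right and rows downward; lengths in m; the calibration is good to about 2 mm. A picture is of the moment at which its call begins.
- job.sign_off(): hands the job in, once; it reports no verdict.
The state is a dict: "t": time; "q": joint angles; "qd": joint speeds; "tau": joint torques, N m; "tcp_pos": TCP position; "tool_rot": TCP orientation; "force": force on the tool from outside, world axes, zero at the start; "ft_torque": the same for the moment, N m; "finger_gap": opening from 0.0 (shut) to 1.0 (fully open).
Only numpy, scipy, OpenCV 4.12 (cv2) and the standard library are available. Lean on these libraries where they do the work, as an engineer would, in place of code of your own. Each camera call takes 0.05 s, during which the arm holds its last target.

TASK

The order tote on the tilting stand is packed. Flip the stand's pawl lever over to release and leave it there, lift the deck by its bar until the ratchet lets go, and lower it gently until it lies flat on its rests. Also swing the tote's lid over and press it down until its tab snaps behind the rim, without crushing the tote, and leave the other things on the bench where they are.

Things in the scene. Friction and masses are not known exactly. Their poses are not given: they have to be found in the camera images.
- stand: Dark steel tilting tote stand, 250 x 250 mm foot plate fixed to the bench. Origin on the bench under the stand's middle; its x runs from the deck hinge (near, low edge) to the pull bar (far, raised edge), its y to the side with the toothed ratchet quadrant and the lever.
- deck (a joint): Angle of the grey 212 x 196 mm deck above level (rad). 0 = flat on its rests, 0.64 = top stop; starts raised, caught in a notch at about 0.48. The ratchet lets it rise and catches it every 0.22 rad; locked, it gives only some mm under a push of 25 N and must not be forced. Deck, tote and goods weigh 2 to 6 N at the pull bar; unlatched and not held, the deck falls.
- deck_hinge (a point): Middle of the deck's hinge line, 83 mm above the bench, 120 mm behind the stand's middle (stand x = -120). The hinge line runs along the stand's y.
- bar_mid (a point): Middle of the steel pull bar at the deck's far edge: round, 12 mm thick, 116 mm clear between its brackets, along the stand's y, 270 mm from the hinge line in the deck's plane; 46 mm free between it and the deck's edge, 58 mm to the tote's rim. Grasp it from above; a vertical hand can keep its attitude while the bar turns in it.
- lever (a joint): Angle of the pawl lever (rad): 0 to 0.05 = locked, as it starts (at 0 it leans 0.08 rad back from upright); 0.85 = released, leaning over towards the pull bar, at its stop. About 2 N at the knob; stays where it is left. It works the pawl through a spring: while the deck's weight rests on it, the pawl stays jammed in the toothed quadrant and jumps out only when the deck is lifted 3 to 8 mm at the bar (a bump does it too).
- lever_knob (a point): Centre of the lever's black ball knob, 20 mm diameter, 85 mm from the pivot, 126 mm above the bench when locked and 102 mm when released. The flat steel arm below it is 10 x 6 mm. The lever stands 150 mm out from the stand's middle on its +y side, 52 mm beyond the deck's edge, and swings in the stand's x-z plane.
- lever_pivot (a point): Centre of the lever's pivot, in the plane of the lever, 41 mm above the bench, 2 mm ahead and 150 mm to the +y side of the stand's middle (fixed to the stand). Its axis runs along the stand's y.
- lid (a joint): Angle of the blue tote's lid (rad). 0 = shut and snapped; about 0.065 = lying on the rim with its tab not yet snapped; starts wide open, 1.7 to 1.95, and stays where it is left until about 20 degrees past upright, then falls onto the rim. The last part takes a push of 5 to 12 N near the free edge, until it is hard against the rim.
- lid_edge (a point): On the lid's outer face (top face when shut), 160 mm from the lid's hinge line, 8 mm short of the free edge, in mid length. The sprung tab, 50 mm wide and 33 mm deep, hangs from the free edge here. The lid is 188 mm long (stand x), 168 mm wide, 3 mm thick.
- lid_hinge (a point): Middle of the lid's hinge line, along the top of the tote's -y side (runs along the deck's lengthwise direction). The tote is 175 x 150 x 75 mm, stands in the lips of the deck and tilts with it; with the deck flat its rim is 162 mm and this line 163.5 mm above the bench.
- tape_roll: Bystander: roll of tape lying flat, 96 mm across, 46 mm high, origin under its centre.
- small_carton: Bystander: closed carton 85 x 65 x 45 mm, origin under its centre.
- scanner: Bystander: hand scanner lying down, 175 mm long, 46 mm high, origin at the bench under it.
- marker: Bystander: marker pen, 130 mm long, 17 mm thick, lying, origin under it.
- tape_dispenser: Bystander: bench tape dispenser, 150 x 52 mm, 72 mm high, off the far corner of the stand's -y side, origin under its centre.
- mail_box: Bystander: closed mailing box 160 x 110 x 50 mm, origin under its centre.
- stapler: Bystander: stapler 130 x 30 x 45 mm, origin under its centre.

How it is judged:
On the way:
1. The pawl lever is flipped over to release (beyond 0.6 rad) while the deck is still raised (value of joint lever above 0.6 rad and value of joint deck above 0.3 rad), for 0.1 s.
At the end, for the whole second after the job is handed in: The deck lies flat on its rests (within 0.015 rad) and the tote's lid is shut with its tab snapped behind the rim (within 0.022 rad); the pawl lever is left over at release (beyond 0.6 rad) (value of joint deck below 0.015 rad and value of joint lid below 0.022 rad and value of joint lever above 0.6 rad); the robot touches nothing.
It fails at once if The deck is dropped: between 0.12 and 0.03 rad above its rests it falls faster than 1.0 rad/s (value of joint deck between 0.03 and 0.12 rad and velocity of joint deck below -1 rad/s).
It fails at once if The tote is crushed: the robot presses on the lid with more than 45 N (contact force between any of the fingers, the arm and lid_c0 above 45 N).
It fails at once if A bystander is moved by more than 30 mm (distance of any of tape_roll, small_carton, scanner, marker, tape_dispenser, mail_box, stapler from where it was at the start of the episode above 0.03 m).
It also fails if it takes over 64 s, if anything falls off the work surface, if the arm or the gripper's body presses on something with over 40 N, if the wrist force passes 120 N, or if a joint passes its speed limit or range.

## Working session

There is one attempt and no reset: what is moved stays moved. The work goes in short steps, Python scripts to look and compute and a tool call to move; the robot and the scene stay as the last step left them, time stands still between calls to the robot, and variables do not carry over. Pictures are saved under pics/ and viewed, and the job is handed in when it is done.

Besides the shell and the picture viewer there is one more tool, called in YAML: its name, and indented under it one key for each argument. move_arm: Moves the arm, as the interface text tells. Its arguments: {"type":"object","properties":{"deltas":{"type":"array"},"force":{"type":"number"}},"required":["deltas"]}

```bash
ls; mkdir -p pics
cat > h.py <<'E'
import numpy as np,cv2
from station import manip,viewer,job
def snap(n,tag=None):
    s=viewer.snapshot(n)
    if tag: cv2.imwrite(f'pics/{tag}.png',s['image'][:,:,::-1])
    np.savez(f'last_{n}.npz',**s)
    return s
def K(s):
    h=s['image'].shape[0]; f=h/2/np.tan(np.radians(s['fovy'])/2)
    return f
def ray(s,u,v):
    f=K(s); xd=(u-s['cx'])/f; yd=(v-s['cy'])/f
    rd=np.hypot(xd,yd); r=rd
    for _ in range(20): r=rd/(1+s['k1']*r*r)
    k=r/rd if rd>0 else 1
    d=np.array([xd*k,yd*k,1.]); R=np.array(s['R']);t=np.array(s['t'])
    return -R.T@t, R.T@d
def onplane(s,u,v,z):
    o,d=ray(s,u,v); return o+d*(z-o[2])/d[2]
def atdepth(s,u,v,win=0):
    o,d=ray(s,u,v); D=s['depth'][int(round(v)),int(round(u))]; return o+d*D
def cloud(s):
    H,W=s['depth'].shape; f=K(s)
    u,v=np.meshgrid(np.arange(W),np.arange(H)); xd=(u-s['cx'])/f; yd=(v-s['cy'])/f
    rd=np.hypot(xd,yd); r=rd.copy()
    for _ in range(20): r=rd/(1+s['k1']*r*r)
    k=np.where(rd>0,r/np.maximum(rd,1e-9),1)
    d=np.stack([xd*k,yd*k,np.ones_like(k)],-1)*s['depth'][...,None]
    return (d-np.array(s['t']))@np.array(s['R'])
def proj(s,X):
    p=np.array(s['R'])@X+np.array(s['t']); x,y=p[0]/p[2],p[1]/p[2]; k=1+s['k1']*(x*x+y*y);f=K(s)
    return np.array([s['cx']+f*x*k,s['cy']+f*y*k])
E
python3 - <<'E'
from h import *
print(manip.sense())
for n in('scene','top'):
    s=snap(n,n+'0'); print(n,s['fovy'],s['cx'],s['cy'],s['k1'],-np.array(s['R']).T@s['t'], np.array(s['R'])[2])
    i=cv2.resize(s['image'][:,:,::-1],(800,600)); cv2.imwrite(f'pics/{n}0b.png',i)
E
```

```text
pics
{'t': 0.0, 'q': array([ 1.11149844e+00,  5.28476346e-01,  1.43392252e+00,  9.66902163e-06,
        1.18139093e+00, -1.78478254e-01]), 'qd': array([-0.00157715, -0.00116915,  0.00101355, -0.0009726 , -0.00048313,
        0.00097312]), 'tau': array([ 2.10742459e-03, -4.42339754e+01, -1.78032660e+01, -2.06795681e-05,
        8.32743739e-03,  2.51570391e-06]), 'tcp_pos': array([0.17284422, 0.59987068, 0.23032094]), 'tool_rot': array([-0.42545017,  0.56574948,  0.42475705,  0.56435904]), 'force': array([-0.26462227,  0.10700254, -0.19294679]), 'ft_torque': array([ 0.0417061 , -0.02032459,  0.00214119]), 'finger_gap': 0.9968475035522161}
scene 46.49491753495218 251.09895001922897 196.6044330901576 0.06005733335660347 [ 1.6388616  -0.25941122  1.27780128] [-0.66904405  0.15467775 -0.72694901]
top 42.25364986245883 253.70838886933277 191.4575884310524 0.04407585461869427 [0.25854604 0.01588656 1.72543891] [ 0.19312246 -0.00482563 -0.98116279]
```

View pics/scene0b.png

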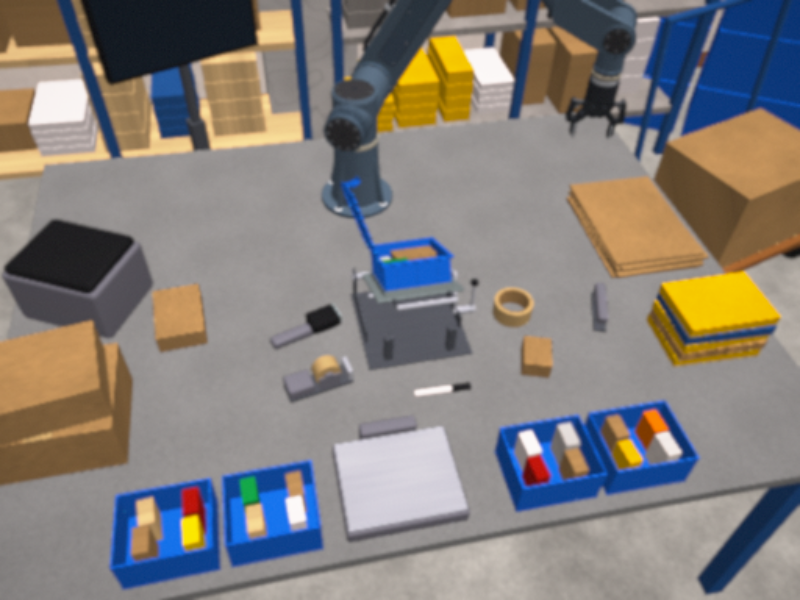

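View pics/top0b.png

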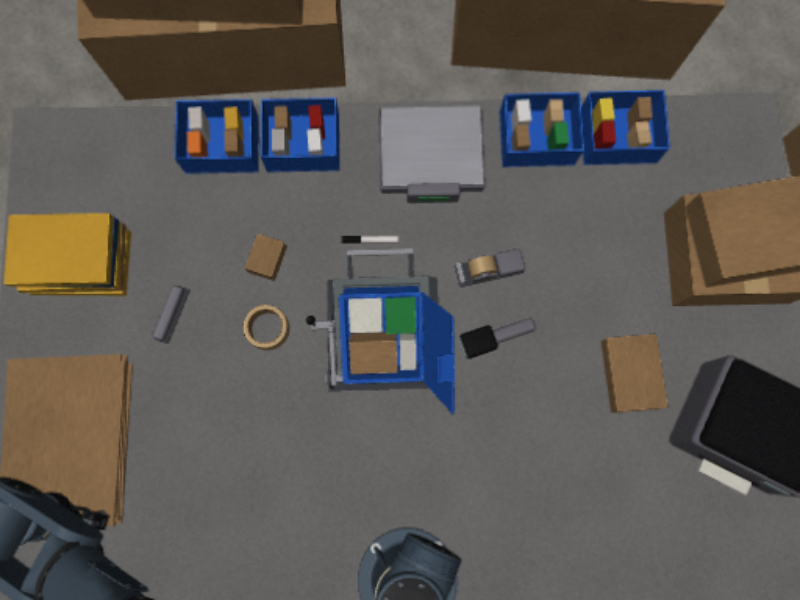

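The scene view shows the stand at about (415,310), bar about (425,300), knob about (474,283). The top view shows the knob at (311,321), bar at about (380,253), lid from (425,290) to (453,410), and the marker close beyond the bar at (370,239). I'll zoom in and measure these.

Run:
```python
from h import *
for n,(a,b,c,d) in {'scene':(100,250,190,330),'top':(140,280,190,310)}.items():
    s=dict(np.load(f'last_{n}.npz'))
    i=s['image'][a:b,c:d,::-1]; i=cv2.resize(i,None,fx=5 if n=='scene' else 6,fy=5 if n=='scene' else 6*0+5,interpolation=cv2.INTER_CUBIC) if 0 else cv2.resize(i,None,fx=4.0,fy=4.0,interpolation=cv2.INTER_CUBIC)
    cv2.imwrite(f'pics/{n}0z.png',i)
    P=cloud(s)
    if n=='top':
        img=s['image'].astype(int)
        # dark knob mask
        m=(img.sum(-1)<110)
        m[:,:190]=0;m[:,215:]=0;m[:195]=0;m[215:]=0
        v,u=np.nonzero(m); print('knob px',u.mean(),v.mean(),len(u))
        print('knob at z=.126',onplane(s,u.mean(),v.mean(),.126), P[m][:,:].max(0), np.median(P[m],0))
        # bar: points by height
        zz=P[...,2]
        for r in range(155,180): print(r,[f'{zz[r,c]*1000:.0f}' for c in range(216,276,4)])
```

```text
knob px 198.6086956521739 204.47826086956522 23
knob at z=.126 [0.53445956 0.18875486 0.126     ] [0.5409573  0.19657633 0.14306882] [0.53415007 0.18730243 0.13162217]
155 ['1', '8', '13', '13', '4', '5', '1', '6', '-8', '-12', '2', '1', '3', '0', '3']
156 ['1', '3', '5', '10', '-1', '2', '-1', '-0', '4', '-10', '-5', '-8', '-1', '-4', '5']
157 ['5', '3', '2', '-3', '-2', '-7', '-2', '8', '5', '-6', '-2', '5', '-2', '-2', '2']
158 ['-1', '3', '-5', '0', '-6', '3', '-2', '-8', '-2', '-1', '7', '3', '4', '0', '-6']
159 ['-4', '-10', '4', '-7', '-1', '-5', '-2', '-1', '210', '214', '205', '210', '7', '2', '-2']
160 ['-8', '-2', '213', '214', '218', '216', '215', '213', '214', '218', '217', '215', '3', '-3', '9']
161 ['2', '1', '212', '213', '215', '214', '219', '206', '207', '221', '216', '218', '-2', '2', '-0']
162 ['-1', '-2', '209', '212', '217', '212', '214', '213', '210', '214', '208', '207', '4', '-3', '-1']
163 ['-9', '1', '207', '215', '212', '213', '1', '4', '-5', '-2', '3', '-6', '1', '-5', '-4']
164 ['-3', '-5', '201', '0', '3', '-2', '5', '1725', '-1', '-8', '-1', '9', '2', 
[... 701 characters left out ...]
', '-1', '-1', '-7']
173 ['3', '-7', '189', '6', '3', '-1', '6', '1', '-7', '7', '-3', '1', '-1', '-6', '-2']
174 ['4', '4', '195', '-3', '5', '-3', '1', '9', '-6', '1', '-3', '2', '1', '6', '-3']
175 ['-1', '-5', '190', '8', '-2', '-4', '1', '-7', '-2', '1', '4', '-0', '2', '0', '-1']
176 ['-1', '8', '185', '-3', '-3', '4', '-0', '-4', '-8', '5', '5', '2', '4', '-4', '-6']
177 ['-4', '-1', '190', '-3', '-2', '-11', '3', '190', '185', '187', '195', '189', '187', '185', '185']
178 ['190', '180', '186', '187', '189', '189', '186', '186', '187', '187', '188', '189', '188', '188', '184']
179 ['187', '183', '178', '189', '187', '184', '189', '185', '189', '186', '183', '191', '186', '179', '179']
```

View pics/scene0z.png

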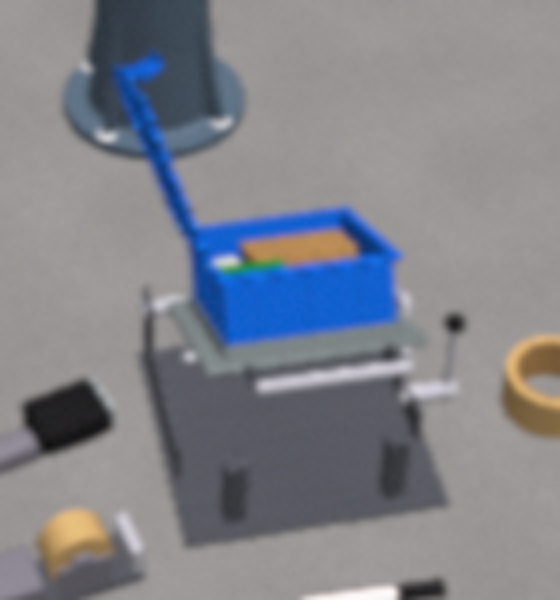

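View pics/top0z.png

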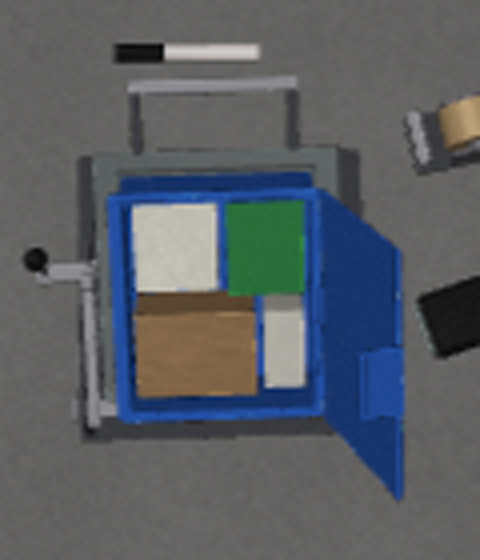

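Run:
```python
from h import *
s=dict(np.load('last_top.npz')); P=cloud(s); Z=P[...,2]
m=(Z>.198)&(Z<.23); m[:154]=0;m[164:]=0;m[:,:218]=0;m[:,270:]=0
v,u=np.nonzero(m); print(u.min(),u.max(),v.min(),v.max(),len(u))
pts=[]
for c in range(226,262):
    k=u==c
    if k.sum()>=2: pts.append(onplane(s,c,v[k].mean(),.210))
pts=np.array(pts); a=np.polyfit(pts[:,1],pts[:,0],1); print('bar x=a*y+b',a,'yaw',np.degrees(np.arctan(-a[0])),pts[:,1].min(),pts[:,1].max())
e=[onplane(s,u.min()-.5,v[u==u.min()].mean(),.21),onplane(s,u.max()+.5,v[u==u.max()].mean(),.21)];print(e,np.linalg.norm(e[0]-e[1]))
print('Zmed',np.median(Z[m]))
# lid points
img=s['image'].astype(int); b=(img[...,2]>img[...,0]+50)&(img[...,2]>img[...,1]+40); b[:170]=0;b[280:]=0;b[:,:210]=0;b[:,300:]=0
v,u=np.nonzero(b&(Z>.1)&(Z<.6)); Q=P[v,u]
lid=Q[u>272]; print('lid n',len(lid), lid.min(0),lid.max(0))
# robust plane
A=lid
rng=np.random.default_rng(0);best=0
for _ in range(500):
    i=rng.choice(len(A),3,replace=False);n=np.cross(A[i[1]]-A[i[0]],A[i[2]]-A[i[0]]);n/=np.linalg.norm(n)+1e-12
    k=abs((A-A[i[0]])@n)<.005
    if k.sum()>best: best=k.sum();K_=k
c=A[K_].mean(0);n=np.linalg.svd(A[K_]-c)[2][2];print('lid plane',best,c,n)
# scene knob
s2=dict(np.load('last_scene.npz'));im=s2['image'].astype(int)
mm=im.sum(-1)<140; mm[:172]=0;mm[190:]=0;mm[:,:295]=0;mm[:,312:]=0
v,u=np.nonzero(mm);print('knob scene',u.mean(),v.mean(),len(u),onplane(s2,u.mean(),v.mean(),.126))
o1,d1=ray(s,198.6,204.5);o2,d2=ray(s2,u.mean(),v.mean())
d1/=np.linalg.norm(d1);d2/=np.linalg.norm(d2)
x=np.linalg.lstsq(np.c_[d1,-d2],o2-o1,rcond=None)[0];print('tri',o1+d1*x[0],o2+d2*x[1])
# foot plate corners by z~small dark
```

```text
222 263 159 163 161
bar x=a*y+b [-0.01580845  0.65597172] yaw 0.9056821970983878 -0.016919738996373484 0.09320696188071417
[array([0.65527953, 0.10734943, 0.21      ]), array([ 0.65370569, -0.02473781,  0.21      ])] 0.13209661863270789
Zmed 0.21306982588094167
lid n 1049 [ 0.32670814 -0.0897359   0.18866524] [ 0.54691066 -0.04683396  0.38823644]
lid plane 903 [ 0.44004917 -0.06756271  0.29492718] [ 0.13932323 -0.95857731 -0.24843224]
knob scene 303.5 180.5 4 [0.53546192 0.19176997 0.126     ]
tri [0.53450369 0.18885568 0.12533116] [0.535256   0.19185418 0.12578504]
```

```bash
cat >> h.py <<'E'
from scipy.spatial.transform import Rotation as Ro
def st():
    s=manip.sense(); R=Ro.from_quat(s['tool_rot']).as_matrix()
    print('t%.2f'%s['t'],'tcp',np.round(s['tcp_pos']*1000,1),'F',np.round(s['force'],1),'gap',round(s['finger_gap'],3)); print(np.round(R,3)); return s,R
def goto(p,R_t=None):
    s,R=st(); d=R.T@(np.array(p)-s['tcp_pos'])*1000
    print('tool shift',np.round(d,1))
    if R_t is not None: print('rotvec deg',np.round(np.degrees(Ro.from_matrix(R.T@R_t).as_rotvec()),2))
def down(zdir): # zdir world xy of the jaw direction
    x=np.array([0,0,-1.]);z=np.array([zdir[0],zdir[1],0]);z/=np.linalg.norm(z);return np.c_[x,np.cross(z,x),z]
E
python3 - <<'E'
from h import *
goto([.49,.189,.231],down([1,.014]));goto([.49,.189,.231],down([-1,-.014]))
E
```

```text
t0.10 tcp [172.8 599.9 230.4] F [ 0.8 -0.7  0.5] gap 1.0
[[-0.001 -0.961  0.277]
 [-0.002  0.277  0.961]
 [-1.     0.    -0.002]]
tool shift [-1.000e-01 -4.186e+02 -3.070e+02]
rotvec deg [ 7.311e+01 -1.100e-01  6.000e-02]
t0.10 tcp [172.8 599.9 230.4] F [ 0.8 -0.7  0.5] gap 1.0
[[-0.001 -0.961  0.277]
 [-0.002  0.277  0.961]
 [-1.     0.    -0.002]]
tool shift [-1.000e-01 -4.186e+02 -3.070e+02]
rotvec deg [-1.0689e+02 -6.0000e-02 -1.2000e-01]
```

move_arm:
  deltas: [0, 0, -40, -29, 0, 0, 0, 0, 0, -40, -29, 0, 0, 0, 0, 0, -40, -29, 0, 0, 0, 0, 0, -40, -29, 0, 0, 0, 0, 0, -40, -29, 0, 0, 0, 0, 0, -40, -29, 0, 0, 0, 0, 0, -40, -29, 0, 0, 0, 0, 0, -40, -29, 0, 0, 0, 0, 0, -40, -29, 0, 0, 0, 0, 0, -40, -29, 0, 0, 0]
  force: 40

```text
t: 1.1
tcp_pos: [0.4778, 0.2092, 0.2311]
tool_rot: [-0.425, 0.565, 0.425, 0.565]
force: [1.8, 0.5, 0.5]
finger_gap: -0.003
```

move_arm:
  deltas: [0, 0, 0, 0, 8.1, 0, 0, 0, 0, 0, 0, 8.1, 0, 0, 0, 0, 0, 0, 8.1, 0, 0, 0, 0, 0, 0, 8.1, 0, 0, 0, 0, 0, 0, 8.1, 0, 0, 0, 0, 0, 0, 8.1, 0, 0, 0, 0, 0, 0, 8.1, 0, 0, 0, 0, 0, 0, 8.1, 0, 0, 0, 0, 0, 0, 8.3, 0, 0, 0, 0, 0, 0, 0, 0, 0]

```text
t: 2.1
tcp_pos: [0.4768, 0.211, 0.231]
tool_rot: [-0.005, 0.707, 0.005, 0.707]
force: [-0.1, 0.6, -0.4]
finger_gap: -0.002
```

Run:
```python
from h import *
goto([.49,.189,.231],down([1,.014]))
s=snap('scene','scene1');s=snap('top','top1')
cv2.imwrite('pics/top1z.png',cv2.resize(s['image'][140:290,150:320,::-1],None,fx=4,fy=4))
```

```text
t2.10 tcp [476.8 211.  231. ] F [-0.1  0.6 -0.4] gap -0.002
[[-0.001 -0.014  1.   ]
 [-0.     1.     0.014]
 [-1.    -0.    -0.001]]
tool shift [ -0.  -22.1  12.9]
rotvec deg [ 0.02 -0.05  0.01]
```

View pics/top1z.png

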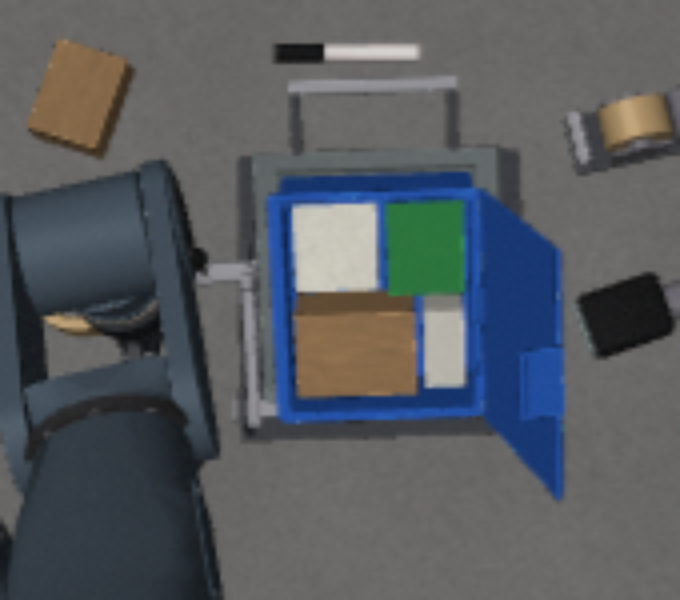

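move_arm:
  deltas: [0, 0, -11, 4, 0, 0, 0, 0, 0, -11, 4, 0, 0, 0, 0, 30, 0, 0, 0, 0, 0, 0, 40, 0, 0, 0, 0, 0, 0, 40, 0, 0, 0, 0, 0, 0, 31, 0, 0, 0, 0, 0, 0, 0, 10, 0, 0, 0, 0, 0, 0, 10, 0, 0, 0, 0, 0, 0, 8, 0, 0, 0, 0, 0, 0, 8, 0, 0, 0]

```text
invalid input at $.deltas: expected a multiple of 7 numbers
```

Run:
```python
from h import *
goto([.49,.189,.231])
s=snap('scene','scene2')
cv2.imwrite('pics/scene2z.png',cv2.resize(s['image'][120:250,210:350,::-1],None,fx=4,fy=4,interpolation=cv2.INTER_CUBIC))
```

```text
t2.20 tcp [476.9 211.  231.1] F [ 0.7 -0.1 -0.2] gap -0.0
[[-0.001 -0.017  1.   ]
 [-0.     1.     0.017]
 [-1.    -0.    -0.001]]
tool shift [  0.1 -22.2  12.7]
```

View pics/scene2z.png

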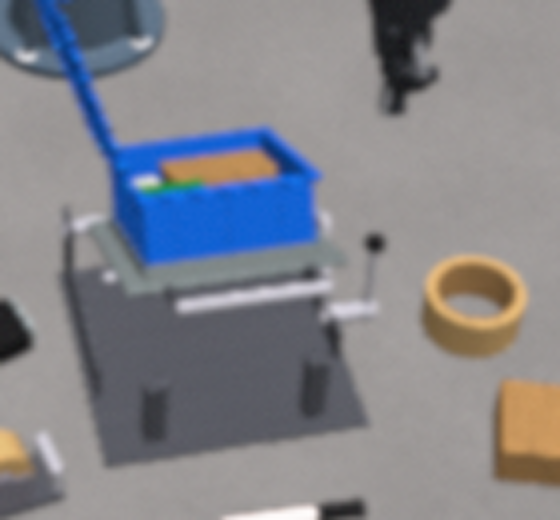

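The image shows the gripper still raised behind the lever, with the knob at about (375,242) in the zoomed crop. The last call was malformed, so I'm resending it.

move_arm:
  deltas: [0, 0, -11, 4, 0, 0, 0, 0, 0, -11, 4, 0, 0, 0, 0, 30, 0, 0, 0, 0, 0, 0, 40, 0, 0, 0, 0, 0, 0, 40, 0, 0, 0, 0, 0, 0, 31, 0, 0, 0, 0, 0, 0, 0, 0, 10, 0, 0, 0, 0, 0, 0, 10, 0, 0, 0, 0, 0, 0, 8, 0, 0, 0, 0, 0, 0, 8, 0, 0, 0]

```text
t: 3.25
tcp_pos: [0.5235, 0.1896, 0.0922]
tool_rot: [-0.005, 0.706, 0.005, 0.708]
force: [-1.6, 0.3, 1.3]
finger_gap: 0.0
```

Run:
```python
from h import *
goto([.49,.189,.231])
s=snap('scene','scene2')
cv2.imwrite('pics/scene3z.png',cv2.resize(s['image'][120:250,210:350,::-1],None,fx=4,fy=4,interpolation=cv2.INTER_CUBIC))
```

```text
t3.25 tcp [523.5 189.6  92.2] F [-1.6  0.3  1.3] gap 0.0
[[ 0.003 -0.014  1.   ]
 [ 0.     1.     0.014]
 [-1.     0.     0.003]]
tool shift [-1.389e+02 -1.000e-01 -3.310e+01]
```

View pics/scene3z.png

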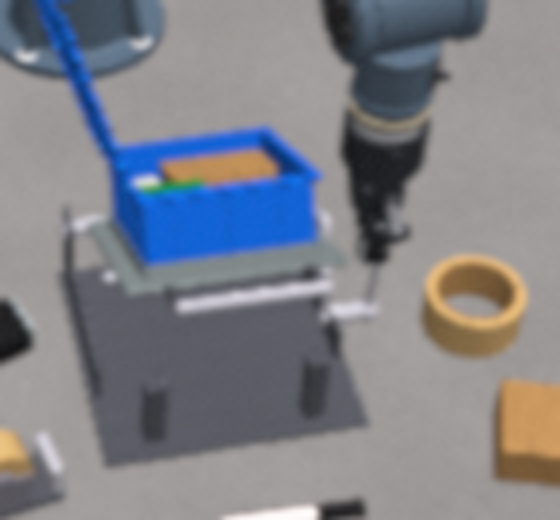

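move_arm:
  deltas: [0, 2, 0, 7, 0, 0, 0, 0, 2, 0, 7, 0, 0, 0, 0, 2, 0, 7, 0, 0, 0, 0, 2, 0, 7, 0, 0, 0, 0, 0, 0, 5, 0, 0, 0, 0, 0, 0, 0, 0, 0, 0]

```text
t: 3.9
tcp_pos: [0.5542, 0.1901, 0.0817]
tool_rot: [-0.005, 0.708, 0.005, 0.707]
force: [-0.3, 0.2, 0.7]
finger_gap: 0.001
```

Run:
```python
from h import *
st()
s=snap('scene','scene4')
cv2.imwrite('pics/scene4z.png',cv2.resize(s['image'][120:250,210:350,::-1],None,fx=4,fy=4,interpolation=cv2.INTER_CUBIC))
```

```text
t3.90 tcp [554.2 190.1  81.7] F [-0.3  0.2  0.7] gap 0.001
[[-0.001 -0.014  1.   ]
 [-0.     1.     0.014]
 [-1.    -0.    -0.001]]
```

View pics/scene4z.png

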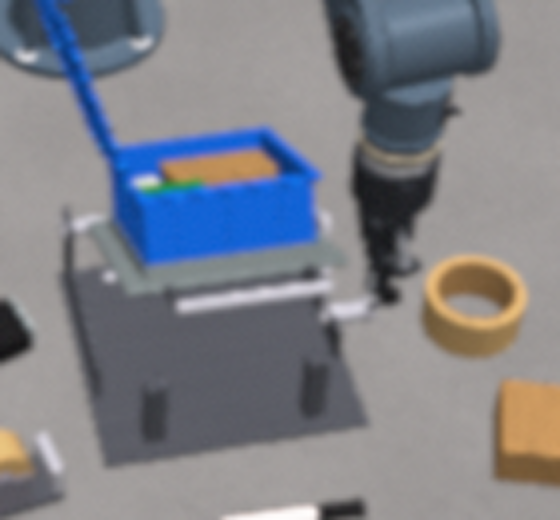

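move_arm:
  deltas: [0, 0, 0, 5, 0, 0, 0, 0, 0, 0, 5, 0, 0, 0, 0, 0, 0, 4, 0, 0, 0, 0, 0, 0, 0, 0, 0, 0]

```text
t: 4.35
tcp_pos: [0.5657, 0.1902, 0.0816]
tool_rot: [-0.005, 0.71, 0.005, 0.704]
force: [-8.6, -0.8, 2.6]
finger_gap: -0.003
```

Run:
```python
from h import *
st()
s=snap('scene','scene5')
cv2.imwrite('pics/scene5z.png',cv2.resize(s['image'][150:230,260:340,::-1],None,fx=7,fy=7,interpolation=cv2.INTER_CUBIC))
```

```text
t4.35 tcp [565.7 190.2  81.6] F [-8.6 -0.8  2.6] gap -0.003
[[-0.007 -0.014  1.   ]
 [-0.001  1.     0.014]
 [-1.    -0.    -0.007]]
```

View pics/scene5z.png

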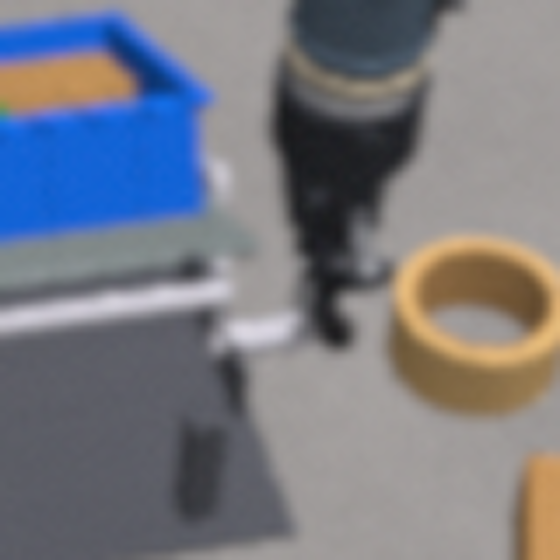

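move_arm:
  deltas: [0, 0, 0, -10, 0, 0, 0, 0, 0, 0, -10, 0, 0, 0, 0, -30, 0, 0, 0, 0, 0, 0, -50, 0, 0, 0, 0, 0, 0, -50, 0, 0, 0, 0, 0, 0, -50, 0, 0, 0, 0, 0, 60, -40, 0, 27, 0, 0, 0, 60, 0, -37, 27, 0, 0, 0, 60, 0, -37, 27, 0, 0, 0, 60, 0, -37, 27, 0, 0, 0]

```text
t: 5.4
tcp_pos: [0.6597, 0.0796, 0.3038]
tool_rot: [-0.006, 0.705, 0.005, 0.709]
force: [0.6, 0.6, 0.4]
finger_gap: 0.683
```

Run:
```python
from h import *
goto([.6553,.0413,.189],down([1,.014]))
s=snap('scene','scene6')
cv2.imwrite('pics/scene6z.png',cv2.resize(s['image'][110:240,210:340,::-1],None,fx=4.5,fy=4.5,interpolation=cv2.INTER_CUBIC))
```

```text
t5.40 tcp [659.7  79.6 303.8] F [0.6 0.6 0.4] gap 0.683
[[ 0.005 -0.015  1.   ]
 [-0.     1.     0.015]
 [-1.    -0.001  0.005]]
tool shift [114.8 -38.1  -5.6]
rotvec deg [0.07 0.29 0.03]
```

View pics/scene6z.png

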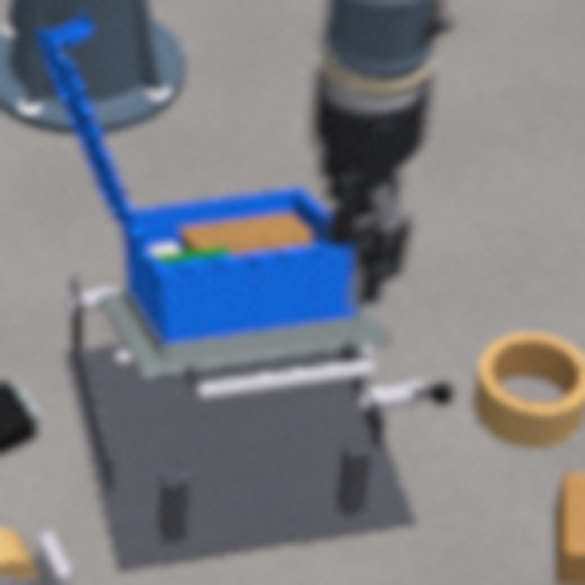

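Run:
```python
from h import *
s=dict(np.load('last_scene.npz'));print(onplane(s,307.3,197.3,.102))
```

```text
[0.59852483 0.19001874 0.102     ]
```

move_arm:
  deltas: [55, 0, -19, -2, 0, 0, 0, 55, 0, -19, -3, 0, 0, 0, 55, 40, 0, 0, 0, 0, 0, 55, 30, 0, 0, 0, 0, 0, 55, 20, 0, 0, 0, 0, 0, 55, 10, 0, 0, 0, 0, 0, 55, 10, 0, 0, 0, 0, 0, 55, 5, 0, 0, 0, 0, 0, 55, 0, 0, 0, 0, 0, 0]

```text
t: 6.35
tcp_pos: [0.6535, 0.0426, 0.1874]
tool_rot: [-0.005, 0.707, 0.005, 0.707]
force: [0.2, -0.1, 1.0]
finger_gap: 0.645
```

Run:
```python
from h import *
goto([.6553,.0413,.189],down([1,.014]))
s=snap('scene','scene7')
cv2.imwrite('pics/scene7z.png',cv2.resize(s['image'][130:230,220:320,::-1],None,fx=5.5,fy=5.5,interpolation=cv2.INTER_CUBIC))
```

```text
t6.35 tcp [653.5  42.6 187.4] F [ 0.2 -0.1  1. ] gap 0.645
[[ 0.    -0.014  1.   ]
 [-0.     1.     0.014]
 [-1.    -0.     0.   ]]
tool shift [-1.6 -1.3  1.8]
rotvec deg [0.03 0.01 0.  ]
```

View pics/scene7z.png

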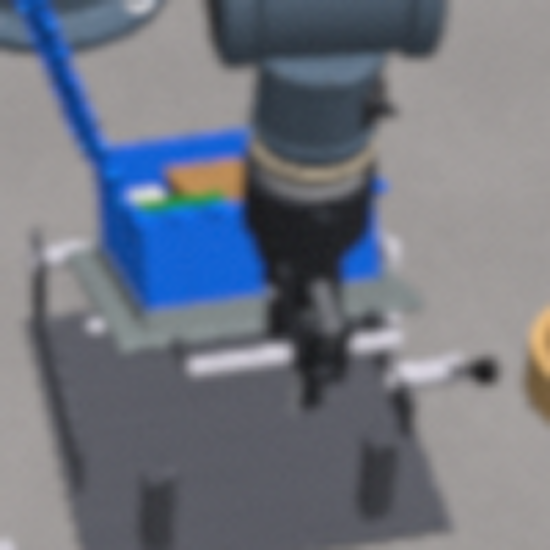

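The lever is fully over: its knob is at x≈0.598, and 0.595 was expected. The fingers straddle the bar, so I'll grip it now.

move_arm:
  deltas: [0, 0, 0, 0, 0, 0, 0, 0, 0, 0, 0, 0, 0, 0, 0, 0, 0, 0, 0, 0, 0, 0, 0, 0, 0, 0, 0, 0, 0, 0, 0, 0, 0, 0, 0]
  force: 30

```text
t: 6.9
tcp_pos: [0.6565, 0.0425, 0.1887]
tool_rot: [-0.005, 0.704, 0.005, 0.71]
force: [5.3, 1.3, 1.3]
finger_gap: 0.126
```

move_arm:
  deltas: [0, -3, 0, -1.5, 0, 0, 0, 0, -3, 0, -1.5, 0, 0, 0, 0, -3, 0, -1.5, 0, 0, 0, 0, -3, 0, -1.5, 0, 0, 0, 0, 0, 0, 0, 0, 0, 0]

```text
t: 7.4
tcp_pos: [0.65, 0.0424, 0.2004]
tool_rot: [-0.005, 0.705, 0.005, 0.709]
force: [5.1, 1.2, -1.9]
finger_gap: 0.124
```

Run:
```python
from h import *
st()
H=np.array([.416,.083])
# arc plan: bar pos for angles
s=manip.sense(); 
b=np.array([s['tcp_pos'][0],s['tcp_pos'][2]+.019]); print(np.linalg.norm(b-H),np.arctan2(*(b-H)[::-1]))
prev=None
for a in np.r_[.52:0:-.04, 0]:
    p=H+.27*np.array([np.cos(a),np.sin(a)])
    if prev is not None: print(round(a,2),np.round(1000*(p-prev),1),'world x,z',np.round(p*1000,1))
    prev=p
```

```text
t7.40 tcp [650.   42.4 200.4] F [ 5.1  1.2 -1.9] gap 0.124
[[ 0.006 -0.014  1.   ]
 [ 0.     1.     0.014]
 [-1.    -0.     0.006]]
0.27083529991463917 0.5276102337315528
0.48 [ 5.2 -9.5] world x,z [655.5 207.7]
0.44 [ 4.8 -9.7] world x,z [660.3 198. ]
0.4 [ 4.4 -9.9] world x,z [664.7 188.1]
0.36 [  4. -10.] world x,z [668.7 178.1]
0.32 [  3.6 -10.2] world x,z [672.3 167.9]
0.28 [  3.2 -10.3] world x,z [675.5 157.6]
0.24 [  2.8 -10.4] world x,z [678.3 147.2]
0.2 [  2.4 -10.5] world x,z [680.6 136.6]
0.16 [  1.9 -10.6] world x,z [682.6 126. ]
0.12 [  1.5 -10.7] world x,z [684.1 115.3]
0.08 [  1.1 -10.7] world x,z [685.1 104.6]
0.04 [  0.6 -10.8] world x,z [685.8  93.8]
0.0 [  0.2 -10.8] world x,z [686.  83.]
```

move_arm:
  deltas: [0, 7, 0, 4, 0, 0, 0, 0, 7, 0, 4, 0, 0, 0, 0, 8, 0, 4, 0, 0, 0, 0, 8, 0, 4, 0, 0, 0, 0, 8, 0, 3.5, 0, 0, 0]

```text
t: 7.9
tcp_pos: [0.6689, 0.0426, 0.161]
tool_rot: [-0.005, 0.706, 0.005, 0.708]
force: [5.1, 0.5, -0.2]
finger_gap: 0.13
```

move_arm:
  deltas: [0, 8, 0, 3, 0, 0, 0, 0, 8, 0, 2.8, 0, 0, 0, 0, 8, 0, 2.5, 0, 0, 0, 0, 8, 0, 2.3, 0, 0, 0, 0, 8, 0, 2, 0, 0, 0]

```text
t: 8.4
tcp_pos: [0.6811, 0.0427, 0.1206]
tool_rot: [-0.005, 0.706, 0.005, 0.708]
force: [5.8, 0.4, -0.9]
finger_gap: 0.124
```

Run:
```python
from h import *
goto([.686,.0415,.064])
s=snap('scene','scene8')
cv2.imwrite('pics/scene8z.png',cv2.resize(s['image'][110:240,210:340,::-1],None,fx=4.5,fy=4.5,interpolation=cv2.INTER_CUBIC))
```

```text
t8.40 tcp [681.1  42.7 120.6] F [ 5.8  0.4 -0.9] gap 0.124
[[ 0.002 -0.014  1.   ]
 [-0.     1.     0.014]
 [-1.    -0.     0.002]]
tool shift [56.6 -1.3  4.8]
```

View pics/scene8z.png

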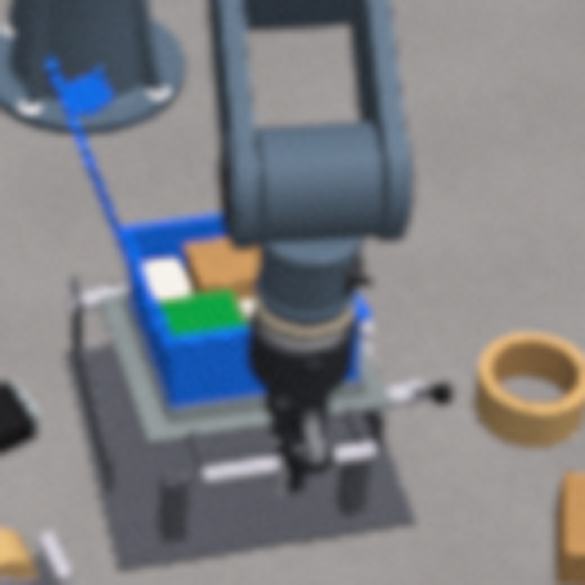

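The deck is following the hand down; I'll continue slowly.

move_arm:
  deltas: [0, 7, 0, 1, 0, 0, 0, 0, 7, 0, 1, 0, 0, 0, 0, 7, 0, 0.5, 0, 0, 0, 0, 6, 0, 0.5, 0, 0, 0, 0, 6, 0, 0, 0, 0, 0, 0, 5, 0, 0, 0, 0, 0, 0, 5, 0, 0, 0, 0, 0]

```text
t: 9.15
tcp_pos: [0.6872, 0.0428, 0.0785]
tool_rot: [-0.005, 0.704, 0.005, 0.711]
force: [9.7, 0.8, -1.8]
finger_gap: 0.128
```

move_arm:
  deltas: [0, 4, 0, 0, 0, 0, 0, 0, 3, 0, 0, 0, 0, 0, 0, 3, 0, 0, 0, 0, 0, 0, 3, 0, 0, 0, 0, 0, 0, 0, 0, 0, 0, 0, 0]

```text
t: 9.65
tcp_pos: [0.6878, 0.0428, 0.0653]
tool_rot: [-0.005, 0.703, 0.005, 0.711]
force: [11.9, 1.9, -4.3]
finger_gap: 0.127
```

move_arm:
  deltas: [0, 2, 0, -1, 0, 0, 0, 0, 2, 0, -1, 0, 0, 0, 0, 0, 0, 0, 0, 0, 0]

```text
t: 9.95
tcp_pos: [0.6879, 0.0428, 0.0622]
tool_rot: [-0.005, 0.701, 0.005, 0.713]
force: [14.7, 1.3, -4.3]
finger_gap: 0.132
```

Run:
```python
from h import *
st()
s=snap('scene','scene9')
cv2.imwrite('pics/scene9z.png',cv2.resize(s['image'][130:250,210:330,::-1],None,fx=4.8,fy=4.8,interpolation=cv2.INTER_CUBIC))
```

```text
t9.95 tcp [687.9  42.8  62.2] F [14.7  1.3 -4.3] gap 0.132
[[ 0.016 -0.013  1.   ]
 [-0.     1.     0.013]
 [-1.    -0.     0.016]]
```

View pics/scene9z.png

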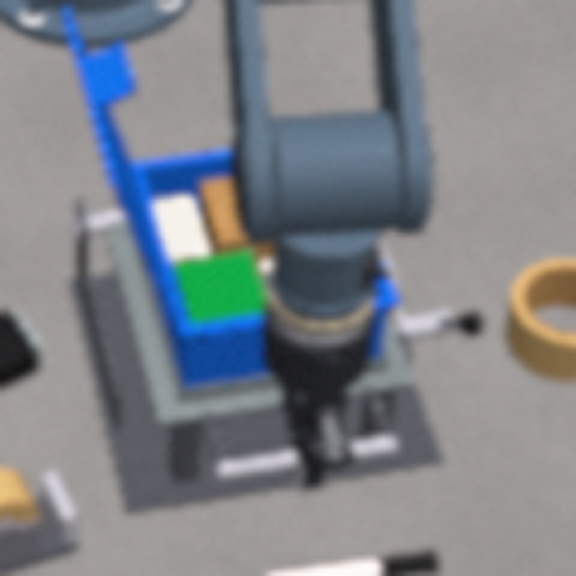

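move_arm:
  deltas: [0, 0, 0, 3, 0, 0, 0, 0, 1, 0, 3, 0, 0, 0, 0, 1.5, 0, 0, 0, 0, 0, 0, 0, 0, 0, 0, 0, 0]

```text
t: 10.4
tcp_pos: [0.6878, 0.0428, 0.0598]
tool_rot: [-0.005, 0.706, 0.005, 0.708]
force: [2.9, -0.3, 4.4]
finger_gap: 0.128
```

move_arm:
  deltas: [0, 1, 0, 0, 0, 0, 0, 40, 0, 0, 0, 0, 0, 0, 40, 0, 0, 0, 0, 0, 0, 40, 0, 0, 0, 0, 0, 0, 40, 0, 0, 0, 0, 0, 0]

```text
t: 10.9
tcp_pos: [0.6859, 0.0429, 0.0565]
tool_rot: [-0.005, 0.708, 0.005, 0.706]
force: [3.0, -0.2, -5.6]
finger_gap: 0.468
```

move_arm:
  deltas: [40, -20, 0, 1, 0, 0, 0, 40, -40, 0, 1, 0, 0, 0, 40, -50, 0, 1, 0, 0, 0, 40, -50, 0, 0, 0, 0, 0, -50, 0, 0, 0, 0, 0, 0, -50, 0, 0, 0, 0, 0, 0, -50, 0, 0, 0, 0, 0, 0, -50, 0, 0, 0, 0, 0]

```text
invalid input at $.deltas: expected a multiple of 7 numbers
```

Run:
```python
from h import *
st()
for n in('scene','top'):
    s=snap(n,n+'10')
    c=s['image'][110:250,190:340,::-1] if n=='scene' else s['image'][140:290,170:320,::-1]
    cv2.imwrite(f'pics/{n}10z.png',cv2.resize(c,None,fx=4,fy=4,interpolation=cv2.INTER_CUBIC))
```

```text
t10.90 tcp [685.9  42.9  56.5] F [ 3.  -0.2 -5.6] gap 0.468
[[-0.002 -0.014  1.   ]
 [ 0.     1.     0.014]
 [-1.     0.    -0.002]]
```

View pics/scene10z.png

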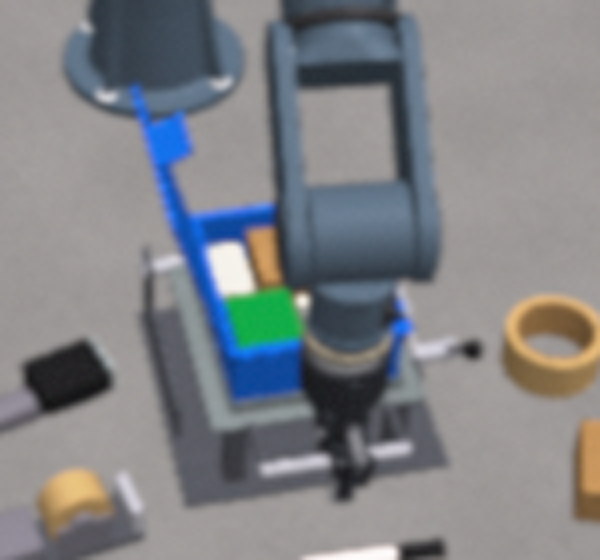

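View pics/top10z.png

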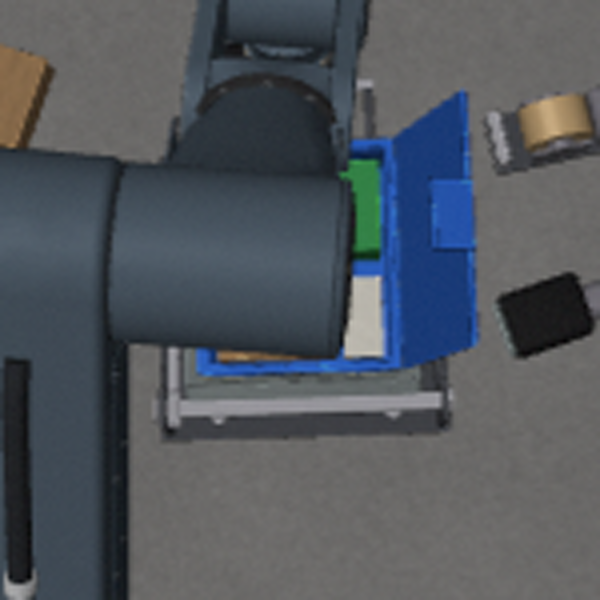

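move_arm:
  deltas: [50, 0, 0, 0, 0, 0, 0, 50, 0, 0, 0, 0, 0, 0]

```text
t: 11.2
tcp_pos: [0.6856, 0.043, 0.0572]
tool_rot: [-0.005, 0.708, 0.005, 0.706]
force: [-0.0, 0.2, -5.0]
finger_gap: 0.583
```

move_arm:
  deltas: [50, -3, 0, 0, 0, 0, 0, 50, -3, 0, 0, 0, 0, 0, 50, 0, 0, 0, 0, 0, 0]

```text
t: 11.5
tcp_pos: [0.6886, 0.0429, 0.0653]
tool_rot: [-0.005, 0.705, 0.005, 0.709]
force: [4.5, 0.1, -4.7]
finger_gap: 0.587
```

Run:
```python
from h import *
st()
for n in('scene',):
    s=snap(n,n+'11')
    c=s['image'][160:250,220:310,::-1]
    cv2.imwrite(f'pics/{n}11z.png',cv2.resize(c,None,fx=6,fy=6,interpolation=cv2.INTER_CUBIC))
```

```text
t11.50 tcp [688.6  42.9  65.3] F [ 4.5  0.1 -4.7] gap 0.587
[[ 0.005 -0.014  1.   ]
 [-0.     1.     0.014]
 [-1.    -0.     0.005]]
```

View pics/scene11z.png

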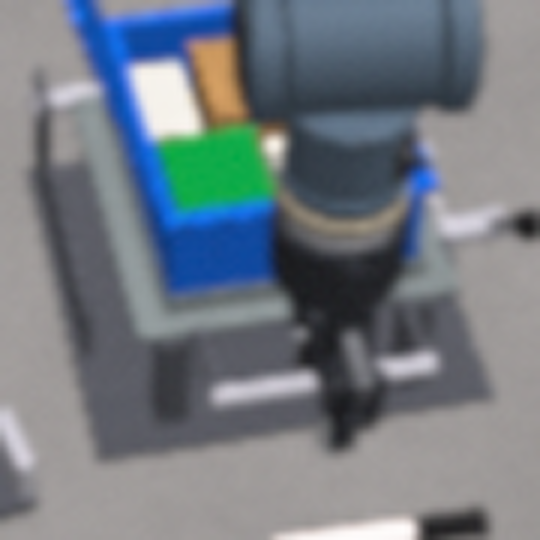

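move_arm:
  deltas: [26, 0, 0, 0, 0, 0, 0, 26, 0, 0, 0, 0, 0, 0, 26, 0, 0, 0, 0, 0, 0]

```text
t: 11.85
tcp_pos: [0.6895, 0.0428, 0.0652]
tool_rot: [-0.005, 0.705, 0.005, 0.709]
force: [6.5, 0.1, -3.9]
finger_gap: 0.306
```

Run:
```python
from h import *
st()
s=snap('top','top12')
P=cloud(s);Z=P[...,2]
# rim/bar heights visible
for (r0,r1,c0,c1) in [(165,185,255,268),(180,235,268,272),(232,240,215,280)]:
    print([f'{x*1000:.0f}' for x in np.nanmedian(Z[r0:r1,c0:c1],axis=1)])
cv2.imwrite('pics/top12z.png',cv2.resize(s['image'][140:260,190:310,::-1],None,fx=5,fy=5,interpolation=cv2.INTER_CUBIC))
```

```text
t11.85 tcp [689.5  42.8  65.2] F [ 6.5  0.1 -3.9] gap 0.306
[[ 0.006 -0.014  1.   ]
 [-0.     1.     0.014]
 [-1.    -0.     0.006]]
['4', '5', '4', '-1', '2', '3', '1', '-0', '2', '163', '165', '165', '162', '145', '131', '151', '150', '148', '150', '150']
['178', '183', '178', '179', '182', '179', '179', '178', '179', '178', '180', '179', '174', '171', '180', '171', '176', '171', '169', '174', '174', '173', '171', '174', '174', '172', '176', '173', '173', '171', '166', '171', '169', '169', '167', '169', '171', '168', '169', '169', '169', '170', '168', '170', '165', '165', '174', '162', '168', '164', '167', '159', '89', '92', '89']
['159', '95', '92', '88', '89', '88', '90', '90']
```

View pics/top12z.png

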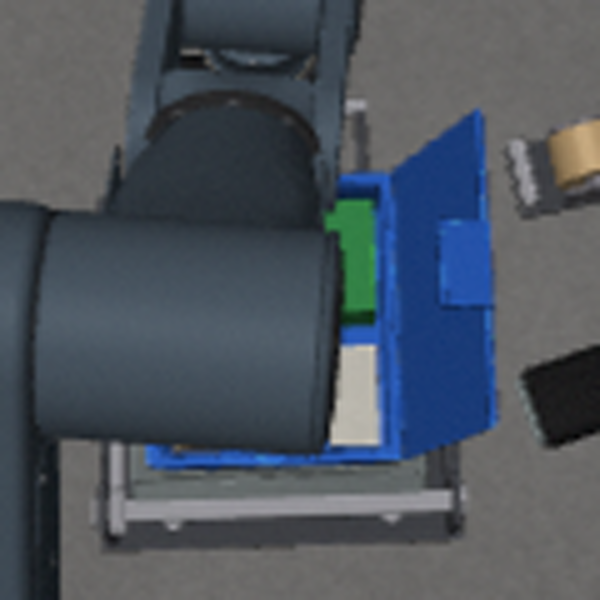

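The hand shows about 6 N in +x and 4 N downward. That suggests the gripper's body is rubbing on the tote's rim and carrying the deck by friction. I'll ease off in +x.

move_arm:
  deltas: [40, 3, 0, 0, 0, 0, 0, 40, 3, 0, 0, 0, 0, 0, 40, 0, 0, 4, 0, 0, 0, 40, 0, 0, 4, 0, 0, 0, 40, 0, 0, 4, 0, 0, 0, 40, 0, 0, 0, 0, 0, 0]

```text
t: 12.5
tcp_pos: [0.6988, 0.0432, 0.058]
tool_rot: [-0.005, 0.707, 0.005, 0.707]
force: [0.2, -0.9, -1.2]
finger_gap: 0.472
```

Forces are free now, so I'll retreat upward.

move_arm:
  deltas: [40, -5, 0, 0, 0, 0, 0, 40, -5, 0, 0, 0, 0, 0, 40, 0, 0, 0, 0, 0, 0]

```text
t: 12.8
tcp_pos: [0.6992, 0.0431, 0.069]
tool_rot: [-0.005, 0.706, 0.005, 0.708]
force: [0.5, 1.3, 0.2]
finger_gap: 0.468
```

move_arm:
  deltas: [40, -10, 0, 0, 0, 0, 0, 40, -15, 0, 0, 0, 0, 0, 40, -30, 0, 0, 0, 0, 0, 40, -50, 0, 0, 0, 0, 0, 0, -50, 0, 0, 0, 0, 0, 0, -50, 0, 0, 0, 0, 0, 0, -50, 0, 0, 0, 0, 0, 0, -50, 0, 0, 0, 0, 0]

```text
t: 13.6
tcp_pos: [0.698, 0.0433, 0.3768]
tool_rot: [-0.005, 0.706, 0.005, 0.708]
force: [1.3, 0.0, -0.3]
finger_gap: -0.003
```

Run:
```python
from h import *
st()
for n in('scene','top'):
    s=snap(n,n+'13')
    c=s['image'][110:250,190:340,::-1] if n=='scene' else s['image'][140:290,170:320,::-1]
    cv2.imwrite(f'pics/{n}13z.png',cv2.resize(c,None,fx=4,fy=4,interpolation=cv2.INTER_CUBIC))
```

```text
t13.60 tcp [698.   43.3 376.8] F [ 1.3  0.  -0.3] gap -0.003
[[ 0.002 -0.014  1.   ]
 [-0.     1.     0.014]
 [-1.    -0.     0.002]]
```

View pics/scene13z.png

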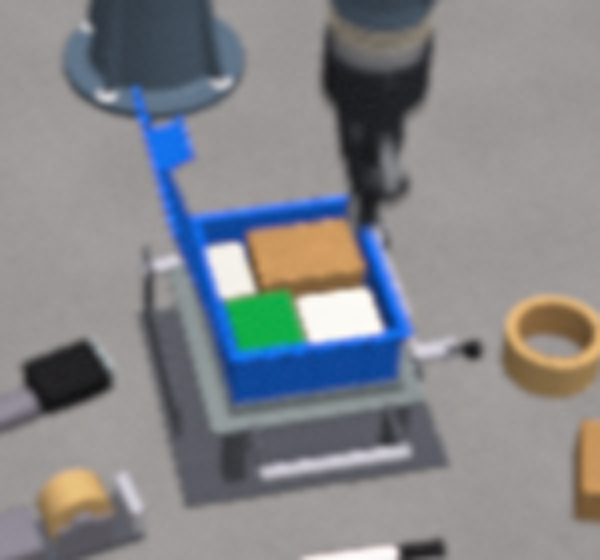

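View pics/top13z.png

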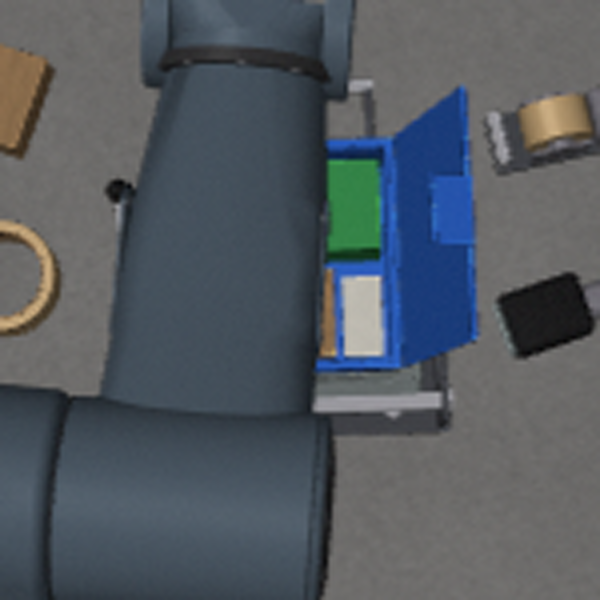

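The deck looks flat and the knob is still over at (470,350). Next I'll measure the lid.

Run:
```python
from h import *
s=dict(np.load('last_top.npz')); P=cloud(s);Z=P[...,2]; img=s['image'].astype(int)
b=(img[...,2]>img[...,0]+40)&(img[...,2]>img[...,1]+30); b[:150]=0;b[245:]=0;b[:,:265]=0;b[:,300:]=0
v,u=np.nonzero(b&(Z>.17)&(Z<.5)); A=P[v,u]
rng=np.random.default_rng(0);best=0
for _ in range(500):
    i=rng.choice(len(A),3,replace=False);n=np.cross(A[i[1]]-A[i[0]],A[i[2]]-A[i[0]]);n/=np.linalg.norm(n)+1e-12
    k=abs((A-A[i[0]])@n)<.005
    if k.sum()>best: best=k.sum();K_=k
c=A[K_].mean(0);n=np.linalg.svd(A[K_]-c)[2][2];print(len(A),best,c,n)
L=A[K_]; print(np.percentile(L,[1,99],axis=0)); 
top=L[L[:,2]>.30];print('top x',np.percentile(top[:,0],[1,50,99]),'y',np.median(top[:,1]))
# y at z=.1635
print('hinge y',c[1]-(n[2]*(.1635-c[2]))/n[1])
# bar height check
m=(Z>.06)&(Z<.12); m[:155]=0;m[:,:250]=0;m[175:]=0;m[:,262:]=0
print('bar',np.median(P[m],0),m.sum())
# lid edge corner pixels
print(np.degrees(np.arctan2(n[2],n[1])))
```

```text
1135 982 [ 0.5264215  -0.06403436  0.25058256] [-0.00656732  0.95962086  0.28121997]
[[ 0.43737459 -0.08783513  0.17147944]
 [ 0.62108867 -0.0405748   0.32818214]]
top x [0.43859982 0.52196045 0.6211947 ] y -0.08325298700806665
hinge y -0.03851453731068284
bar [ 0.6818271  -0.01831787  0.08798199] 25
16.333391920335384
```

move_arm:
  deltas: [0, 0, -34, -28, 0, 0, 0, 0, 0, -34, -28, 0, 0, 0, 0, 0, -34, -28, 0, 0, 0, 0, 0, -34, -28, 0, 0, 0, 0, 0, -34, -28, 0, 0, 0, 0, 0, -34, -28, 0, 0, 0, 0, 30, 0, 0, 0, 0, 0, 0, 30, 0, 0, 0, 0, 0, 0, 27, 0, 0, 0, 0, 0, 0, 0, 0, 0, 0, 0, 0]

```text
t: 14.7
tcp_pos: [0.5308, -0.1621, 0.2829]
tool_rot: [-0.003, 0.71, 0.006, 0.705]
force: [-0.6, 0.4, -0.1]
finger_gap: -0.002
```

move_arm:
  deltas: [0, 0, 15, 0, 0, 0, 0, 0, 0, 12, 0, 0, 0, 0, 0, 0, 12, 0, 0, 0, 0, 0, 0, 12, 0, 0, 0, 0, 0, 0, 12, 0, 0, 0, 0, 0, 0, 12, 0, 0, 0, 0, 0, 0, 12, 0, 0, 0, 0]

```text
t: 15.4
tcp_pos: [0.5331, -0.0765, 0.2888]
tool_rot: [-0.007, 0.706, 0.004, 0.708]
force: [-4.6, -3.3, 18.1]
finger_gap: -0.001
```

Run:
```python
from h import *
st()
s=snap('scene','scene14')
cv2.imwrite('pics/scene14z.png',cv2.resize(s['image'][60:220,160:330,::-1],None,fx=4,fy=4*0.93,interpolation=cv2.INTER_CUBIC))
```

```text
t15.40 tcp [533.1 -76.5 288.8] F [-4.6 -3.3 18.1] gap -0.001
[[ 0.003 -0.015  1.   ]
 [-0.004  1.     0.015]
 [-1.    -0.004  0.003]]
```

View pics/scene14z.png

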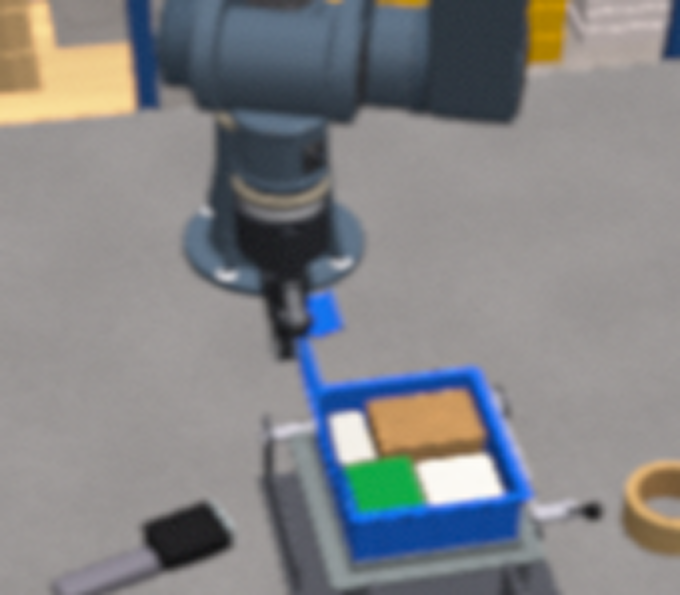

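Fz is 18 N up, so the lid's top edge is rising under the gripper's knuckles. I'll raise the hand and continue.

move_arm:
  deltas: [0, -10, -2, 0, 0, 0, 0, 0, -12, 0, 0, 0, 0, 0, 0, 0, 0, 0, 0, 0, 0]

```text
t: 15.75
tcp_pos: [0.5335, -0.0785, 0.3097]
tool_rot: [-0.005, 0.706, 0.005, 0.708]
force: [0.5, -0.5, 0.0]
finger_gap: -0.001
```

move_arm:
  deltas: [0, 0, 10, 0, 0, 0, 0, 0, 0, 10, 0, 0, 0, 0, 0, 0, 10, 0, 0, 0, 0, 0, 0, 10, 0, 0, 0, 0]

```text
t: 16.15
tcp_pos: [0.5313, -0.037, 0.3072]
tool_rot: [-0.005, 0.708, 0.005, 0.707]
force: [-0.2, 0.6, -0.2]
finger_gap: -0.0
```

move_arm:
  deltas: [0, 0, 10, 0, 0, 0, 0, 0, 3, 10, 0, 0, 0, 0, 0, 4, 10, 0, 0, 0, 0, 0, 4, 10, 0, 0, 0, 0, 0, 4, 10, 0, 0, 0, 0, 0, 0, 0, 0, 0, 0, 0]

```text
t: 16.75
tcp_pos: [0.5304, 0.0132, 0.2919]
tool_rot: [-0.005, 0.708, 0.006, 0.706]
force: [-0.5, 0.5, -1.1]
finger_gap: -0.0
```

Run:
```python
from h import *
st()
s=snap('scene','scene15')
cv2.imwrite('pics/scene15z.png',cv2.resize(s['image'][60:220,160:330,::-1],None,fx=4,fy=4*0.93,interpolation=cv2.INTER_CUBIC))
```

```text
t16.75 tcp [530.4  13.2 291.9] F [-0.5  0.5 -1.1] gap -0.0
[[-0.002 -0.016  1.   ]
 [ 0.001  1.     0.016]
 [-1.     0.001 -0.002]]
```

View pics/scene15z.png

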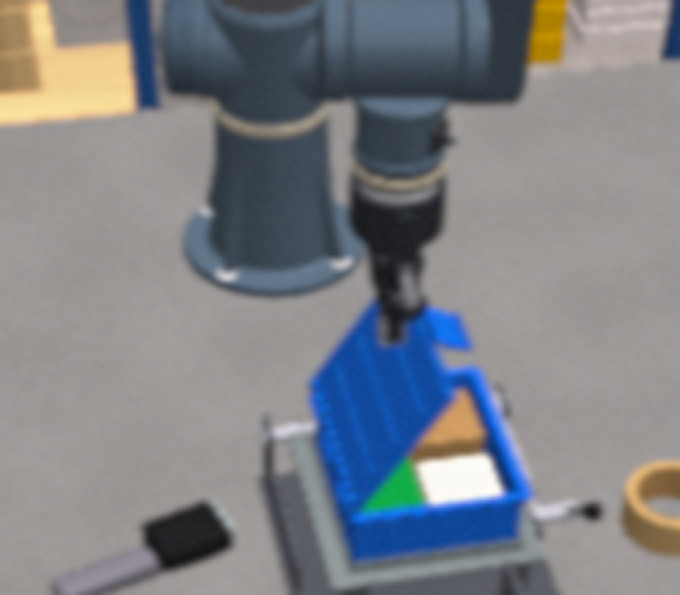

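The lid is past upright and leaning over the tote. I'll push a little further and follow it down.

move_arm:
  deltas: [0, 4, 10, 0, 0, 0, 0, 0, 5, 10, 0, 0, 0, 0, 0, 6, 10, 0, 0, 0, 0, 0, 0, 10, 0, 0, 0, 0, 0, 0, 10, 0, 0, 0, 0, 0, 0, 0, 0, 0, 0, 0]

```text
t: 17.4
tcp_pos: [0.5303, 0.0632, 0.2779]
tool_rot: [-0.006, 0.707, 0.006, 0.707]
force: [0.1, -0.2, -0.3]
finger_gap: 0.0
```

Run:
```python
from h import *
st()
s=snap('scene','scene16')
cv2.imwrite('pics/scene16z.png',cv2.resize(s['image'][100:240,190:340,::-1],None,fx=4,fy=4,interpolation=cv2.INTER_CUBIC))
```

```text
t17.40 tcp [530.3  63.2 277.9] F [ 0.1 -0.2 -0.3] gap 0.0
[[ 0.    -0.016  1.   ]
 [ 0.     1.     0.016]
 [-1.     0.     0.   ]]
```

View pics/scene16z.png

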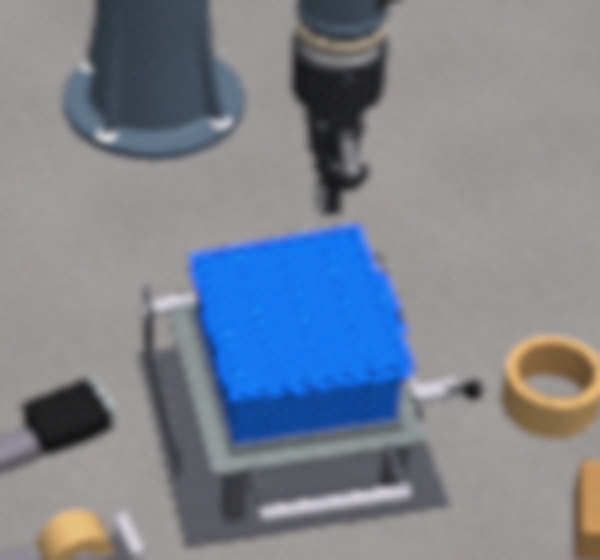

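The lid has dropped onto the rim. Next I move over its edge and press.

move_arm:
  deltas: [0, 0, 30, 0, 0, 0, 0, 0, 0, 27, 1, 0, 0, 0, 0, 40, 0, 0, 0, 0, 0, 0, 30, 0, 0, 0, 0, 0, 0, 12, 0, 0, 0, 0, 0, 0, 0, 0, 0, 0, 0, 0]

```text
t: 18.05
tcp_pos: [0.5297, 0.1185, 0.1944]
tool_rot: [-0.005, 0.708, 0.005, 0.706]
force: [-1.0, 0.4, 0.5]
finger_gap: 0.0
```

move_arm:
  deltas: [0, 4, 0, 0, 0, 0, 0, 0, 4, 0, 0, 0, 0, 0, 0, 4, 0, 0, 0, 0, 0, 0, 4, 0, 0, 0, 0, 0, 0, 3, 0, 0, 0, 0, 0, 0, 0, 0, 0, 0, 0, 0]

```text
t: 18.65
tcp_pos: [0.5302, 0.1187, 0.1765]
tool_rot: [-0.005, 0.707, 0.005, 0.707]
force: [-0.0, 0.6, -0.3]
finger_gap: 0.002
```

move_arm:
  deltas: [0, 2, 0, 0, 0, 0, 0, 0, 2, 0, 0, 0, 0, 0, 0, 1, 0, 0, 0, 0, 0, 0, 0, 0, 0, 0, 0, 0]

```text
t: 19.05
tcp_pos: [0.531, 0.1189, 0.174]
tool_rot: [-0.005, 0.706, 0.005, 0.708]
force: [-3.0, -0.4, 13.6]
finger_gap: 0.003
```

move_arm:
  deltas: [0, 1.5, 0, 0, 0, 0, 0, 0, 1.5, 0, 0, 0, 0, 0, 0, 0, 0, 0, 0, 0, 0]

```text
t: 19.35
tcp_pos: [0.5308, 0.1189, 0.1698]
tool_rot: [-0.005, 0.707, 0.005, 0.708]
force: [-0.1, 0.4, 1.0]
finger_gap: -0.0
```

move_arm:
  deltas: [0, 1.5, 0, 0, 0, 0, 0, 0, 1.5, 0, 0, 0, 0, 0, 0, 0, 0, 0, 0, 0, 0]

```text
t: 19.65
tcp_pos: [0.5302, 0.1187, 0.1651]
tool_rot: [-0.005, 0.708, 0.005, 0.707]
force: [-0.3, -0.0, -0.1]
finger_gap: -0.0
```

move_arm:
  deltas: [0, 1, 0, 0, 0, 0, 0, 0, 1, 0, 0, 0, 0, 0, 0, 0, 0, 0, 0, 0, 0]

```text
t: 19.95
tcp_pos: [0.5304, 0.1188, 0.1648]
tool_rot: [-0.005, 0.707, 0.005, 0.707]
force: [-2.3, 0.2, 8.1]
finger_gap: -0.002
```

move_arm:
  deltas: [0, 1, 0, 0, 0, 0, 0, 0, 1, 0, 0, 0, 0, 0, 0, 0, 0, 0, 0, 0, 0]

```text
t: 20.25
tcp_pos: [0.5306, 0.1188, 0.1645]
tool_rot: [-0.005, 0.707, 0.005, 0.707]
force: [-5.2, -0.0, 19.6]
finger_gap: 0.0
```

Hard stop at z≈0.1645 with 19.6 N, after the snap at 13.6 N. I'll retreat and check.

move_arm:
  deltas: [0, -10, 0, 0, 0, 0, 0, 0, -30, 0, 0, 0, 0, 0, 0, -50, 0, 0, 0, 0, 0, 0, -50, 0, 0, 0, 0, 0, 0, -50, 40, 0, 0, 0, 0, 0, 0, 50, 0, 0, 0, 0, 0, 0, 50, 0, 0, 0, 0, 0, 0, 50, 0, 0, 0, 0, 0, 0, 50, 0, 0, 0, 0, 0, 0, 0, 0, 0, 0, 0]

```text
t: 21.25
tcp_pos: [0.5261, 0.3559, 0.34]
tool_rot: [-0.006, 0.707, 0.008, 0.707]
force: [-1.1, -1.1, -0.2]
finger_gap: 0.001
```

Run:
```python
from h import *
st()
for n in('scene','top'):
    s=snap(n,n+'17')
    c=s['image'][100:240,190:340,::-1] if n=='scene' else s['image'][140:290,150:320,::-1]
    cv2.imwrite(f'pics/{n}17z.png',cv2.resize(c,None,fx=4,fy=4,interpolation=cv2.INTER_CUBIC))
P=cloud(s);Z=P[...,2];img=s['image'].astype(int)
b=(img[...,2]>img[...,0]+50)&(img[...,2]>img[...,1]+40)&(Z>.15)&(Z<.19);b[:150]=0;b[250:]=0;b[:,:190]=0;b[:,300:]=0
A=P[b]; 
for _ in range(3):
    X=np.c_[A[:,:2],np.ones(len(A))];k=np.linalg.lstsq(X,A[:,2],rcond=None)[0];r=A[:,2]-X@k;A=A[abs(r)<.008]
print('lid plane slopes x,y',k,len(A),A.min(0),A.max(0))
m=(Z>.06)&(Z<.11);m[:150]=0;m[182:]=0;m[:,:215]=0;m[:,270:]=0
Q=P[m];print('bar/deck top z by x');
for a in np.arange(.60,.72,.01):
    q=Q[(Q[:,0]>=a)&(Q[:,0]<a+.01)]
    if len(q)>5: print(round(a,2),np.round(np.median(q[:,2])*1000,1),len(q))
```

```text
t21.25 tcp [526.1 355.9 340. ] F [-1.1 -1.1 -0.2] gap 0.001
[[-0.    -0.021  1.   ]
 [ 0.003  1.     0.021]
 [-1.     0.003 -0.   ]]
lid plane slopes x,y [-0.00147598  0.0015565   0.16601177] 2941 [ 0.43412552 -0.04402789  0.15743778] [0.62383222 0.1294998  0.17331496]
bar/deck top z by x
0.62 88.1 13
0.64 87.5 9
0.65 85.6 15
0.66 84.8 15
0.67 87.7 14
0.68 87.2 111
0.69 85.1 19
```

View pics/scene17z.png

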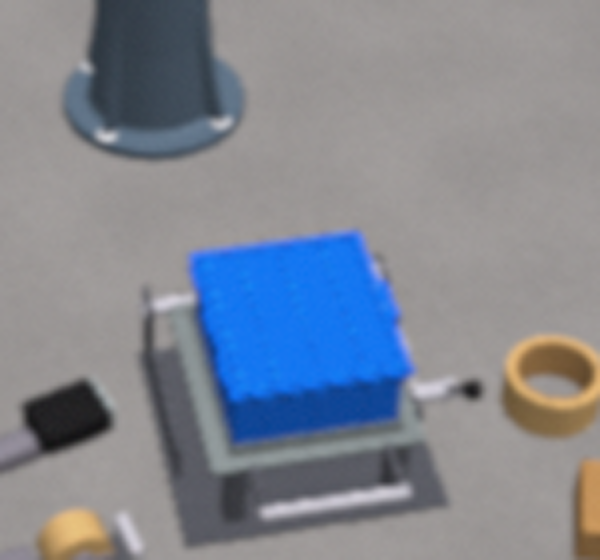

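View pics/top17z.png

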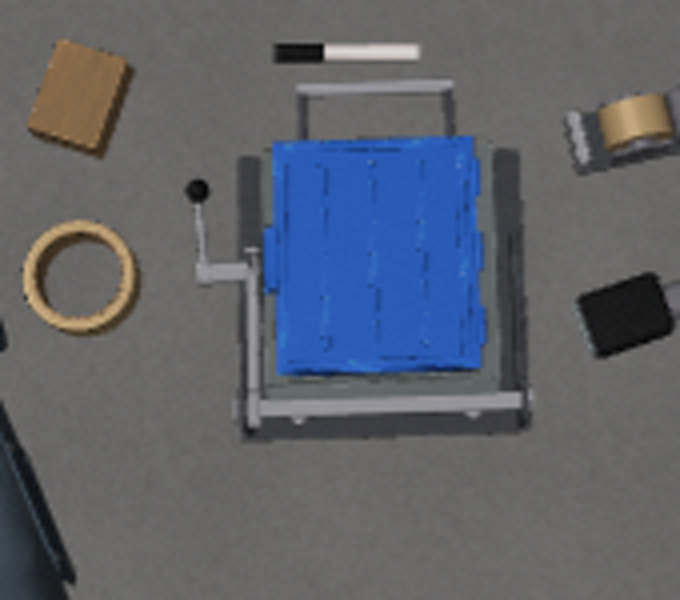

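The lid plane is level (slopes ≤0.002), the bar's top is at about 87 mm, the lever is over, and the bystanders look unmoved. I'm handing in.

Run:
```python
from h import *
s=manip.sense();print(abs(s['qd']).max(),s['t']);print(job.sign_off())
```

```text
0.044573226193419115 21.35
the job is handed in; nothing more can be done
None
```

The job is done and handed in at about 21 s of the 64 s allowed; the hand-in reported no verdict.

**What I did**
- **Lever:** I pushed it over to its stop with the shut fingers while the deck was still raised.
- **Deck:** I gripped the bar, lifted it about 12 mm until the pawl was free, and lowered the deck along its arc onto the rests.
- **Lid:** I swung it over and pressed it down. It snapped at about 14 N, then sat hard against the rim at about 20 N.

**Last checks**
- **Deck and lid:** the lid's plane is level, with slopes of about 0.0015 both ways, so the deck is flat and the lid shut.
- **Bar:** its top reads about 87 mm, against the 89 mm expected.
- **Lever:** after I flipped it, the knob measured x = 0.598, against 0.595 expected for full release, and the last picture still shows it over.
- **Bystanders:** those near the stand look unmoved in the last pictures. I judged this by eye and did not measure them.
- **Arm:** it stands clear of everything.

**What did not go smoothly**
- **Letting go of the bar:** the gripper's body rubbed on the tote's rim and lifted the deck a few mm (about 5 N). I moved the hand 12 mm clear and the deck settled back.
- **Swinging the lid:** its edge pushed up under the hand at about 18 N, so I raised the hand before going on.
- **Move calls:** two were refused for a wrong count of numbers and moved nothing.

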